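Rehang the turner and fold its hook away

ROBOT

A 6-joint arm with a two-finger parallel gripper is mounted at the origin on a cart in front of the work surface, level with it; the furniture and walls round the work are solid. World frame = base frame: x ahead of the robot, y to its left, z up, the work surface at z = 0. Lengths are in mm, angles in rad, forces in N, time in s.
With the tool pointing down it reaches from about 275 to 1000 mm from the base axis. Payload 8.4 kg.
Tool frame: the origin (TCP) lies on the centre line of the jaws, within the pads' length; the fingertips stand r.tip_reach ahead of it and the grasp point (between the pads) lies 11 mm behind it (r.tip_reach is the distance from the TCP to the fingertips, in mm); z points along the fingers, y is the line along which they close (so a half turn about z gives the same grasp; the last joint's range is limited). The gripper opens to 85 mm and grips with 20 to 120 N. Pads are 22 mm wide; open, the fingers measure 114 mm over their backs; the gripper's body (76 mm by 85 mm) begins 54 mm behind the grasp point. The pads swing forward as they close: fully open they stand 13 mm farther back than shut.
Start: joints at [1.272, 0.353, 1.633, -0, 1.155, -0.002], TCP at [182.787, 597.676, 239.281] pointing down, gripper open.
Joint ranges: [-2.63, 2.63], [-0.92, 2.1], [0.06, 2.66], [-1.3, 4.44], [0, 2.69], [-3.02, 3.02]. Speed limits (rad/s): [2.22, 2.22, 2.79, 3.14, 3.14, 3.14].

INTERFACE

Orientations are given as [roll, pitch, yaw] about the fixed x, y, z axes, in that order (R = Rz(yaw) Ry(pitch) Rx(roll)).
In Python, from rig import r gives the robot as it stands.
- The arm moves only by the tool carry_out, never from a script. Its argument "targets" is a list of rows, each an object with "dp": the shift along the tool's x, y, z in mm, a list of three; "yaw": the turn about the tool's z in degrees. A call has 1 to 12 rows; each row is the pose to reach, as a shift and turn from the pose commanded when the call began, along the tool's axes at that moment; what a row does not reach only later rows make up. A row lasts 1/8 s, in which the tool goes at most 62.5 mm and 10.7 degrees, less where a joint would pass 70% of its speed; a pose out of reach is approached as far as the arm can. A call with a gripper value outside its range is refused whole. "fingers" is the opening, from -1 (shut) to 1 (fully open), so that 0 is half open, set as the call begins (left out, the last holds). The fingers move at their own pace and stop on an object; "grip_force" is the grip in N (left out, the last holds). Time passes only in rows, so rows that repeat a pose let the fingers close. It gives the time, the measured TCP pose, the force, the opening and the grip force at its end, in the units of the state.
- r.sense(): the state, without advancing time (a new reading comes with each control period).
- r.grab_frame(name): name is "scene" or "top" or "wrist"; returns the picture (420x560x3 uint8, red, green, blue); there is no depth.
- r.get_calibration(name): a dict with "fx", "fy", "cx", "cy" (pixels), "rvec" (rotation vector, rad) and "tvec" (3), from world to camera coordinates, as OpenCV has them. Camera axes: x right, y down, z forward; pixel columns grow to the right and rows downward; lengths in mm; the calibration is good to about 2 mm. A picture is of the moment at which its call begins: read the wrist's pose just before it. get_calibration takes no time and is no camera call; for the wrist camera it gives the pose at the moment of the call.
- r.sign_off(): hands the job in; it is judged then, once.
The state is a dict: "clock": time; "qpos": joint angles; "qvel": joint speeds; "joint_efforts": joint torques, N m; "eef_pos": TCP position; "tcp_rot": TCP orientation; "contact_force": force on the tool from outside, world axes, zero at the start; "wrist_torque": the same for the moment, N m; "opening": opening from 0.0 (shut) to 1.0 (fully open); "grasp_force": force on a finger pad.
Only numpy, scipy, OpenCV 4.12 (cv2) and the standard library are available. Lean on these libraries where they do the work, as an engineer would, in place of code of your own. Each camera call takes 0.05 s, during which the arm holds its last target. There are 200 camera calls.

TASK

Fold the empty hook on the rack all the way down, move the slotted turner over to it so that it hangs freely by its loop, and then fold the hook the turner came from flat up against the board, out of the way. Leave the skimmer hanging on its own hook, and do not knock or shift the jars and other things standing on the counter.

Things in the scene. Friction and masses are not known exactly. Their poses are not given: they have to be found in the camera images.
- hook_rack: fixed wooden rack: upright board 390 mm wide, 352 high; a ledge along its top (z 348-362 mm) overhangs the front face by 34 mm above the hooks, so folded arms are reached from the front with a tilted tool. Foot plate 16 mm high, reaching 65 mm in front. Origin: on the counter, under the middle of the board's front face; x back through the board, y left, z up
- turner_hook: turner's first hook: folding hook, one of three alike fixed to the rack's board in any left-to-right order, 106-130 mm apart. Origin: middle of the pivot, 34 mm in front of the board, 235 mm above the counter; x into the board, y left along it, z up. Steel arm 9 mm thick folds up, or down to stand out in front; down, a loop's seat is 42 mm before the pivot, 3 mm below it
- turner_hook_arm (a joint): turner hook's arm about the pivot (hook's y): 0 = folded up flat, 1.571 = down, straight out to the front, on its stop, which carries the load. Friction (0.05 N m, under 1 N at the knob) keeps it where it is left. Starts fully down
- turner_hook_knob (a point): turner hook's red end knob, centre: cylinder 14 mm thick, 18 mm long along the hook's y. Arm down: 68 mm in front of the pivot and 12 mm above it; arm up: 68 mm above the pivot and 12 mm nearer the board, 22 mm off its face
- free_hook: empty hook: folding hook, one of three alike fixed to the rack's board in any left-to-right order, 106-130 mm apart. Origin: middle of the pivot, 34 mm in front of the board, 235 mm above the counter; x into the board, y left along it, z up. Steel arm 9 mm thick folds up, or down to stand out in front; down, a loop's seat is 42 mm before the pivot, 3 mm below it
- free_hook_arm (a joint): empty hook's arm about the pivot (hook's y): 0 = folded up flat, 1.571 = down, straight out to the front, on its stop, which carries the load. Friction (0.05 N m, under 1 N at the knob) keeps it where it is left. Starts at 0 to 0.35
- free_hook_knob (a point): empty hook's red end knob, centre: cylinder 14 mm thick, 18 mm long along the hook's y. Arm down: 68 mm in front of the pivot and 12 mm above it; arm up: 68 mm above the pivot and 12 mm nearer the board, 22 mm off its face
- skimmer_hook: skimmer's hook: folding hook, one of three alike fixed to the rack's board in any left-to-right order, 106-130 mm apart. Origin: middle of the pivot, 34 mm in front of the board, 235 mm above the counter; x into the board, y left along it, z up. Steel arm 9 mm thick folds up, or down to stand out in front; down, a loop's seat is 42 mm before the pivot, 3 mm below it
- skimmer_hook_arm (a joint): skimmer hook's arm about the pivot (hook's y): 0 = folded up flat, 1.571 = down, straight out to the front, on its stop, which carries the load. Friction (0.05 N m, under 1 N at the knob) keeps it where it is left. Starts fully down; stays so
- turner: slotted turner, dark wood handle, 197 mm long, 80-170 g; hangs by a top ring in its y-z plane, 44 mm inside, 7 mm thick bar. Origin: ring centre, z up as it hangs (20 mm below the pivot, 42 mm before it at rest), x through the ring into the board. Handle 20 mm wide (y), 10 thick, 27-105 mm below origin. Blade 66 wide, 4 thick, 107-167 mm below origin
- skimmer: round skimmer, blue handle, 199 mm long, stays; hangs by a top ring in its y-z plane, 44 mm inside, 7 mm thick bar. Origin: ring centre, z up as it hangs (20 mm below the pivot, 42 mm before it at rest), x through the ring into the board. Handle 20 mm wide (y), 10 thick, 27-105 mm below origin. Disc 66 mm across, centre 136 mm below origin
- honey_jar: honey jar with grey lid, 71 mm in diameter, 110 mm high, in front of the rack; bystander on the counter, loose. Origin: centre of its underside, z up
- red_tin: red food tin, 75 mm in diameter, 110 mm high, in front of the rack; bystander on the counter, loose. Origin: centre of its underside, z up
- cream_mug: green and cream mug, 86 mm wide, 121 mm over its handle (at its -y), 99 mm high, in front of the rack; bystander on the counter, loose. Origin: underside, middle of its extents with the handle (18 mm from the cup axis, towards the handle), z up
- polish_bottle: yellow bottle with red cap, 65 mm in diameter, 206 mm high, right of the rack; bystander on the counter, loose. Origin: centre of its underside, z up
- pepper_mill: dark wooden pepper mill, 58 mm in diameter, 150 mm high, left of the rack; bystander on the counter, loose. Origin: centre of its underside, z up
Things that resemble listed ones, but are neither listed nor needed, are in the scene too. Leave any red look-alike of the turner alone.

How it is judged:
By the outcome, as a careful person would: the job done as asked, in the order asked, and still so for the second after the job is handed in, with the robot touching nothing.
It also fails if it takes over 72 s, if anything falls off the work surface, if the arm or the gripper's body presses on something with over 40 N, if the wrist force passes 120 N, or if a joint passes its speed limit or range.

## Working session

There is one attempt and no reset: what is moved stays moved. The work goes in short steps, Python scripts to look and compute and a tool call to move; the robot and the scene stay as the last step left them, time stands still between calls to the robot, and variables do not carry over. Pictures are saved under pics/ and viewed, at most 10 in all, crops included, and the job is handed in when it is done.

Besides the shell and the picture viewer there is one more tool, called after "Emit:" by a JSON object that holds its "api" and its "payload". carry_out: Moves the arm, as the interface text tells. Its arguments: {"type":"object","properties":{"targets":{"type":"array","items":{"type":"object","properties":{"dp":{"type":"array","items":{"type":"number"}},"yaw":{"type":"number"}}}},"fingers":{"type":"number"},"grip_force":{"type":"number"}},"required":["targets"]}

```bash
ls; mkdir -p pics
python3 - <<'E'
from rig import r
import cv2
s=r.sense()
for k,v in s.items(): print(k,v)
print(r.tip_reach)
for n in("scene","top"):
    cv2.imwrite(f"pics/{n}0.png",cv2.resize(r.grab_frame(n)[:,:,::-1],(800,600)))
    print(n,r.get_calibration(n))
print(r.get_calibration("wrist"))
E
```

```text
pics
clock 0.0
qpos [ 1.27158137e+00  3.53677599e-01  1.63412441e+00 -1.49794497e-05
  1.15520580e+00 -2.39623220e-03]
qvel [ 4.28820033e-04 -2.17532962e-04  4.98510805e-04 -5.04427283e-05
  6.05673203e-04 -9.60152024e-04]
joint_efforts [ 2.53693361e-03 -6.05265284e+01 -3.42076135e+01  7.06044716e-05
  9.34877928e-03  1.76698353e-05]
eef_pos [182.66538022 597.22684484 238.54744255]
tcp_rot [-3.14017747e+00  1.03047253e-05  2.84477999e+00]
contact_force [ 0.85134777 -0.43508977  0.22529581]
wrist_torque [-0.00761618 -0.012258   -0.03575601]
grasp_force 0.0
opening 0.996620360903383
8.0
scene {'fx': 402.7575953640206, 'fy': 402.7575953640206, 'cx': 285.7787181845007, 'cy': 204.8484343403319, 'rvec': array([ 2.22249649, -1.21572822,  0.43668929]), 'tvec': array([-311.0807825 ,  492.19454927,  962.81392069])}
top {'fx': 404.6058037211134, 'fy': 404.6058037211134, 'cx': 279.6904285179948, 'cy': 214.17639795562837, 'rvec': array([ 1.97440524, -1.96651024,  0.44976555]), 'tvec': array([ -14.17722339,  610.6679186 , 1398.36604679])}
{'fx': 375.41457022755714, 'fy': 375.41457022755714, 'cx': 276.08079759112195, 'cy': 207.13736408236355, 'rvec': array([-2.33926405, -1.72982477, -0.2381379 ]), 'tvec': array([-624.43230512,  -34.62581179,  378.82287442])}
```

View pics/scene0.png

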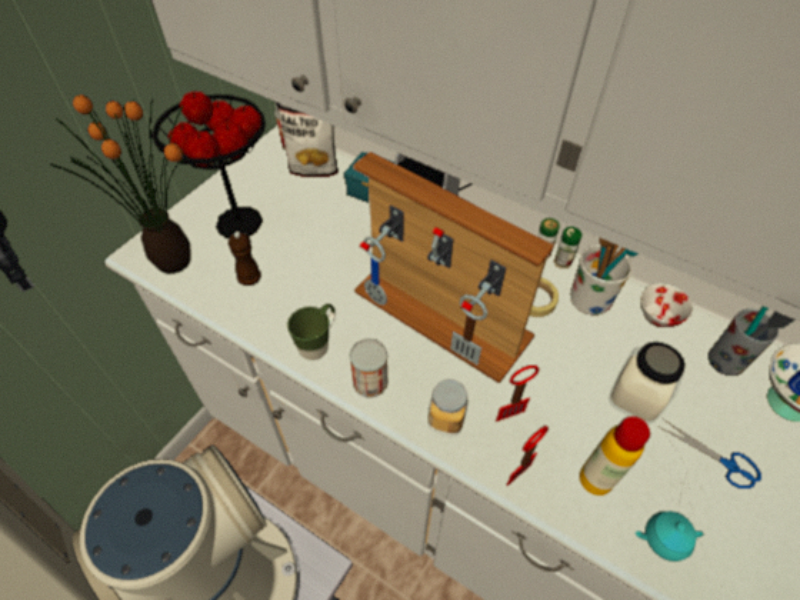

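View pics/top0.png

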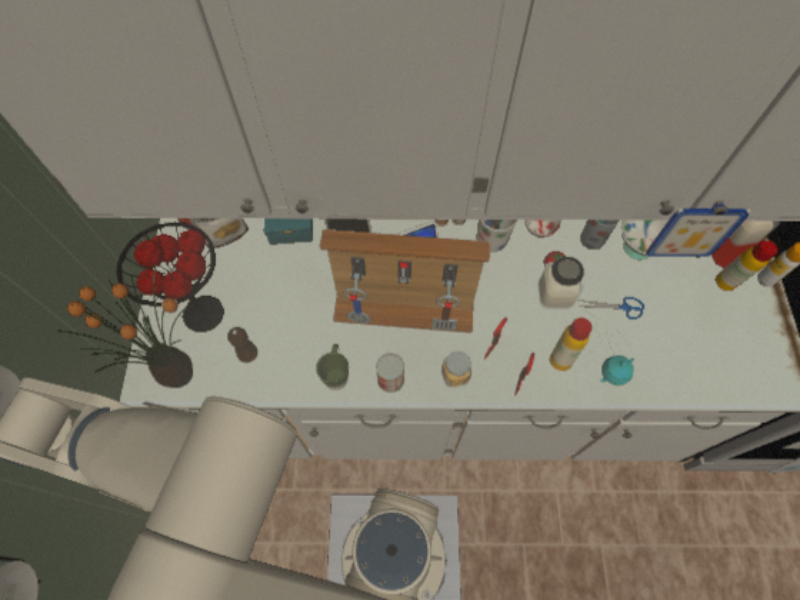

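Run:
```python
from rig import r
import cv2, numpy as np
a=r.grab_frame("scene")[100:270,240:405,::-1]; b=r.grab_frame("top")[155:285,215:360,::-1]
a=cv2.resize(a,None,fx=3.5,fy=3.5,interpolation=cv2.INTER_CUBIC)
cv2.imwrite("pics/sc1.png",a)
b=cv2.resize(b,None,fx=4.5,fy=4.5,interpolation=cv2.INTER_CUBIC)
cv2.imwrite("pics/tc1.png",b)
```

```text
(no output)
```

View pics/sc1.png

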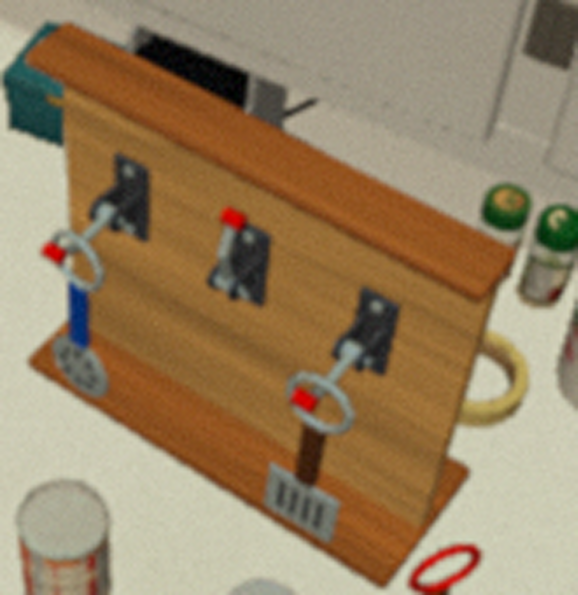

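View pics/tc1.png

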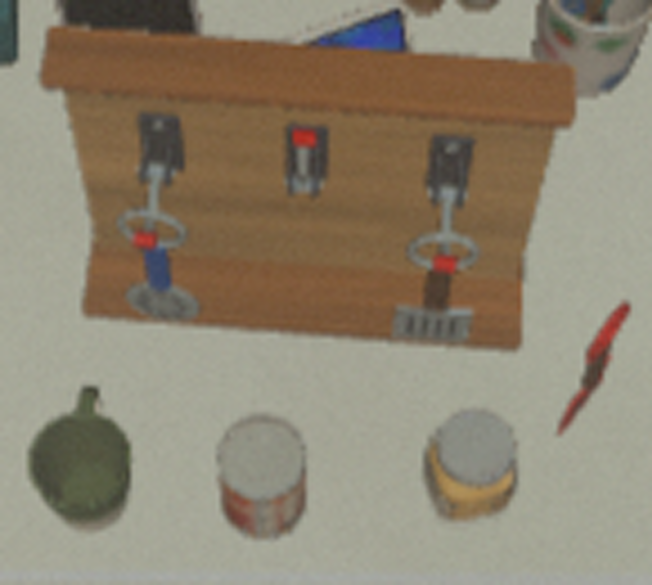

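```bash
cat > h.py <<'E'
import numpy as np, cv2
from scipy.optimize import least_squares
from scipy.spatial.transform import Rotation as Ro
from rig import r
def proj(c,P): return cv2.projectPoints(np.float64(P).reshape(-1,1,3),c['rvec'],c['tvec'],np.array([[c['fx'],0,c['cx']],[0,c['fy'],c['cy']],[0,0,1]]),None)[0][:,0]
def ray_z(c,uv,z):
    R=cv2.Rodrigues(c['rvec'])[0]; o=-R.T@c['tvec']
    d=R.T@np.array([(uv[0]-c['cx'])/c['fx'],(uv[1]-c['cy'])/c['fy'],1]); return o+d*(z-o[2])/d[2]
E
python3 - <<'E'
from h import *
S=r.get_calibration("scene");T=r.get_calibration("top")
sc=lambda u,v:(240+(u+.5)/3.5-.5,100+(v+.5)/3.5-.5)
tc=lambda u,v:(215+(u+.5)/4.5-.5,155+(v+.5)/4.5-.5)
obs=[(S,sc(54,253),'s'),(S,sc(304,399),'t'),(S,sc(232,217),'f'),(T,tc(146,240),'s'),(T,tc(444,264),'t'),(T,tc(303,136),'f'),
(T,tc(43,85),'ll'),(T,tc(575,124),'lr'),(T,tc(84,312),'fl'),(T,tc(521,346),'fr'),(S,sc(30,360),'fl'),(S,sc(385,578),'fr')]
def W(p,q):
    c,s=np.cos(p[2]),np.sin(p[2]); return [p[0]+c*q[0]-s*q[1],p[1]+s*q[0]+c*q[1],q[2]]
def pt(p,k):
    x,y,a,ys,yf,yt,th,hl,hf=p
    kn=lambda y,t:[-34-68*np.sin(t)+12*np.cos(t),y,235+68*np.cos(t)+12*np.sin(t)]
    return W(p,{'s':kn(ys,np.pi/2),'t':kn(yt,np.pi/2),'f':kn(yf,th),'ll':[-34,hl,348],'lr':[-34,-hl,348],'fl':[-65,hf,8],'fr':[-65,-hf,8]}[k])
def f(p): return np.concatenate([proj(c,[pt(p,k)])[0]-uv for c,uv,k in obs])
s=least_squares(f,[700,0,0,115,0,-115,.2,200,195],x_scale=[10,10,.1,10,10,10,.1,10,10],loss='soft_l1')
print(s.x.round(3)); print(f(s.x).reshape(-1,2).round(1))
p=s.x
for n,y in zip('sft',p[3:6]): print(n,'pivot',np.round(W(p,[-34,y,235]),1))
for k in 'sft': print(k,'knob',np.round(pt(p,k),1))
print('honey',ray_z(T,tc(477,446),110)[:2],'tin',ray_z(T,tc(262,452),110)[:2],ray_z(S,sc(64,519),110)[:2])
print('mug cup', ray_z(T,tc(81,463),99)[:2])
t8=lambda u,v:((u+.5)*.7-.5,(v+.5)*.7-.5)
print('bottle cap',ray_z(T,t8(582,328),206)[:2],'redlook',ray_z(T,t8(497,338),20)[:2],'mill',ray_z(T,t8(237,336),145)[:2])
print(Ro.from_euler('xyz',r.sense()['tcp_rot']).as_matrix().round(3))
E
```

```text
[ 6.77366e+02 -2.40430e+01 -8.10000e-02  1.20881e+02  3.10300e+00
 -1.13950e+02  1.67000e-01  2.00174e+02  1.98303e+02]
[[ 0.7 -0.4]
 [ 0.5 -0.4]
 [ 0.3  0.1]
 [-0.3 -0.6]
 [-0.2 -0.9]
 [-0.4  0.1]
 [-0.5  0.8]
 [-0.4  0.8]
 [ 0.2  0.1]
 [-0.5  0.1]
 [-0.1  0.8]
 [ 0.2  2.4]]
s pivot [653.3  99.2 235. ]
f pivot [643.7 -18.2 235. ]
t pivot [ 634.2 -134.9  235. ]
s knob [585.5 104.7 247. ]
f knob [644.3 -18.2 304. ]
t knob [ 566.5 -129.3  247. ]
honey [ 462.87525832 -164.0906176 ] tin [456.95484255  13.04363666] [453.21717291  12.27571112]
mug cup [450.75621037 162.88453795]
bottle cap [ 520.15123977 -465.62652693] redlook [ 570.26644926 -285.62118992] mill [520.99635414 409.17752339]
[[-0.956  0.292 -0.   ]
 [ 0.292  0.956 -0.001]
 [ 0.    -0.001 -1.   ]]
```

```bash
cat >> h.py <<'E'
A=-0.081; RX=np.array([np.cos(A),np.sin(A),0]); RY=np.array([-np.sin(A),np.cos(A),0])
PIV=dict(s=np.array([653.3,99.2,235]),f=np.array([643.7,-18.2,235]),t=np.array([634.2,-134.9,235]))
def at(h,f,z,dy=0): p=PIV[h]-f*RX+dy*RY; p[2]=z; return p
def go(P,head=None):
    "dp, yaw from the present pose to TCP P with tool-y heading head (deg)"
    s=r.sense(); R=Ro.from_euler('xyz',s['tcp_rot']).as_matrix()
    h=np.degrees(np.arctan2(R[1,1],R[0,1]))
    y=0 if head is None else -((head-h+180)%360-180)
    print('dp',(R.T@(np.array(P)-s['eef_pos'])).round(1),'yaw',round(y,1),'| now',s['eef_pos'].round(1),'head',round(h,1),'F',s['contact_force'].round(1),'q6',s['qpos'][5].round(2),'t',s['clock'],'op',round(s['opening'],3))
E
python3 - <<'E'
from h import *
s=r.sense(); R=Ro.from_euler('xyz',s['tcp_rot']).as_matrix()
c=r.get_calibration("wrist"); Rc=cv2.Rodrigues(c['rvec'])[0]; o=-Rc.T@c['tvec']
print('cam in tool',R.T@(o-s['eef_pos']),'cam z in tool',R.T@Rc[2])
go([540,-10,400],85.4); go([540,-10,400],-94.6)
E
```

```text
cam in tool [  69.35836867    0.348179   -134.28362245] cam z in tool [-2.72343750e-01 -5.47866229e-04  9.62199866e-01]
dp [-519.3 -476.5 -160.8] yaw -12.4 | now [182.7 597.4 238.8] head 73.0 F [0.1 0.1 0.9] q6 -0.0 t 0.2 op 0.997
dp [-519.3 -476.5 -160.8] yaw 167.6 | now [182.7 597.4 238.8] head 73.0 F [0.1 0.1 0.9] q6 -0.0 t 0.2 op 0.997
```

Emit:
{"api": "carry_out", "payload": {"targets": [{"dp":[0,0,-50]},{"dp":[0,0,-100]},{"dp":[-20,-18,-150],"yaw":-2},{"dp":[-50,-46,-160],"yaw":-4},{"dp":[-85,-78,-160],"yaw":-6},{"dp":[-120,-110,-160],"yaw":-8},{"dp":[-155,-142,-160],"yaw":-10},{"dp":[-190,-174,-160],"yaw":-12.4},{"dp":[-225,-206,-160],"yaw":-12.4},{"dp":[-260,-238,-160],"yaw":-12.4},{"dp":[-295,-270,-160],"yaw":-12.4},{"dp":[-330,-302,-160],"yaw":-12.4}], "fingers": 0}}

```text
schema error: expected keys dp, yaw
```

```bash
python3 -c "
from h import *
go(at('f',95,385),85.4)"
```

```text
dp [-528.1 -474.3 -145.8] yaw -12.4 | now [182.7 597.4 238.8] head 73.0 F [0.1 0.1 0.9] q6 -0.0 t 0.2 op 0.997
```

Emit:
{"api": "carry_out", "payload": {"targets": [{"dp":[0,0,-50],"yaw":0},{"dp":[0,0,-100],"yaw":0},{"dp":[-20,-18,-150],"yaw":-2},{"dp":[-50,-46,-160],"yaw":-4},{"dp":[-85,-78,-160],"yaw":-6},{"dp":[-120,-110,-160],"yaw":-8},{"dp":[-155,-142,-160],"yaw":-10},{"dp":[-190,-174,-160],"yaw":-12.4},{"dp":[-225,-206,-160],"yaw":-12.4},{"dp":[-260,-238,-160],"yaw":-12.4},{"dp":[-295,-270,-160],"yaw":-12.4},{"dp":[-330,-302,-160],"yaw":-12.4}], "fingers": 0}}

```text
clock: 1.7
eef_pos: [410.5, 210.9, 399.3]
tcp_rot: [3.141, 0.0, 3.061]
contact_force: [0.3, 0.2, -0.9]
opening: 0.499
grasp_force: 0.0
```

```bash
python3 -c "
from h import *
go(at('f',95,385),85.4)"
```

```text
dp [-155.8 -209.6   14.3] yaw -0.0 | now [410.5 210.9 399.3] head 85.4 F [ 0.3  0.2 -0.9] q6 -1.02 t 1.7 op 0.499
```

Emit:
{"api": "carry_out", "payload": {"targets": [{"dp":[-30,-40,0],"yaw":0},{"dp":[-60,-80,0],"yaw":0},{"dp":[-90,-120,4],"yaw":0},{"dp":[-120,-160,8],"yaw":0},{"dp":[-145,-195,12],"yaw":0},{"dp":[-155.8,-209.6,14.3],"yaw":0},{"dp":[-155.8,-209.6,14.3],"yaw":0}]}}

```text
clock: 2.58
eef_pos: [548.5, -9.5, 384.4]
tcp_rot: [3.141, -0.001, 3.06]
contact_force: [-0.6, 0.7, 0.6]
opening: 0.504
grasp_force: 0.0
```

```bash
python3 -c "
from h import *
go(at('f',14,302),85.4)
c=r.get_calibration('wrist'); im=r.grab_frame('wrist')
cv2.imwrite('pics/w1.png',cv2.resize(im[:,:,::-1],(800,600),interpolation=cv2.INTER_CUBIC))
for th in (0,.1,.167,.25):
  print(th,(proj(c,[at('f',68*np.sin(th)-12*np.cos(th),235+68*np.cos(th)+12*np.sin(th))])[0]/.7).round(1))
print('ledge pts',(proj(c,[at('f',0,348,-50),at('f',0,348,50),at('f',0,235),at('f',31,16)])/.7).round(1))
"
```

```text
dp [-81.7  -0.9  82.4] yaw -0.1 | now [548.5  -9.5 384.4] head 85.3 F [-0.6  0.7  0.6] q6 -1.51 t 2.575 op 0.504
0 [392.1 530. ]
0.1 [392.1 519. ]
0.167 [392.1 510.9]
0.25 [392.  500.1]
ledge pts [[263.3 583.9]
 [519.8 583.6]
 [392.6 433.6]
 [393.3 288. ]]
```

View pics/w1.png

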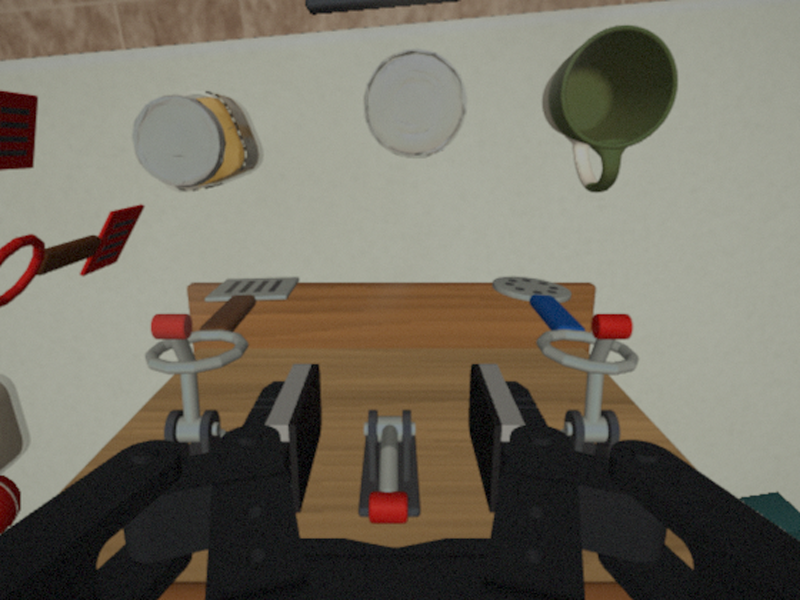

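Emit:
{"api": "carry_out", "payload": {"targets": [{"dp":[0,-2,30],"yaw":0},{"dp":[-10,-2.4,60],"yaw":0},{"dp":[-30,-2.4,82],"yaw":0},{"dp":[-50,-2.4,82],"yaw":0},{"dp":[-65,-2.4,82],"yaw":0},{"dp":[-73,-2.4,82],"yaw":0},{"dp":[-78,-2.4,82],"yaw":0},{"dp":[-81,-2.4,82],"yaw":0},{"dp":[-82,-2.4,82],"yaw":0},{"dp":[-82,-2.4,82],"yaw":0}]}}

```text
clock: 3.88
eef_pos: [623.1, -17.0, 302.5]
tcp_rot: [3.141, -0.015, 3.061]
contact_force: [-32.6, 4.4, 10.1]
opening: 0.502
grasp_force: 0.0
```

```bash
python3 -c "
from h import *
go(at('f',14,302,-1.5),85.4)
c=r.get_calibration('wrist'); im=r.grab_frame('wrist')
cv2.imwrite('pics/w2.png',cv2.resize(im[:,:,::-1],(800,600),interpolation=cv2.INTER_CUBIC))
th=.19
print(th,(proj(c,[at('f',68*np.sin(th)-12*np.cos(th),235+68*np.cos(th)+12*np.sin(th))])[0]/.7).round(1))
print('ledge pts',(proj(c,[at('f',0,348,-50),at('f',0,348,50),at('t',68,247),at('s',68,247)])/.7).round(1))
"
```

```text
dp [-6.7 -1.   0.4] yaw -0.0 | now [623.1 -17.  302.5] head 85.4 F [-32.6   4.4  10.1] q6 -1.52 t 3.875 op 0.502
0.19 [395.  470.9]
ledge pts [[150.1 599. ]
 [640.2 599. ]
 [ 63.4 211.1]
 [728.4 211.3]]
```

View pics/w2.png

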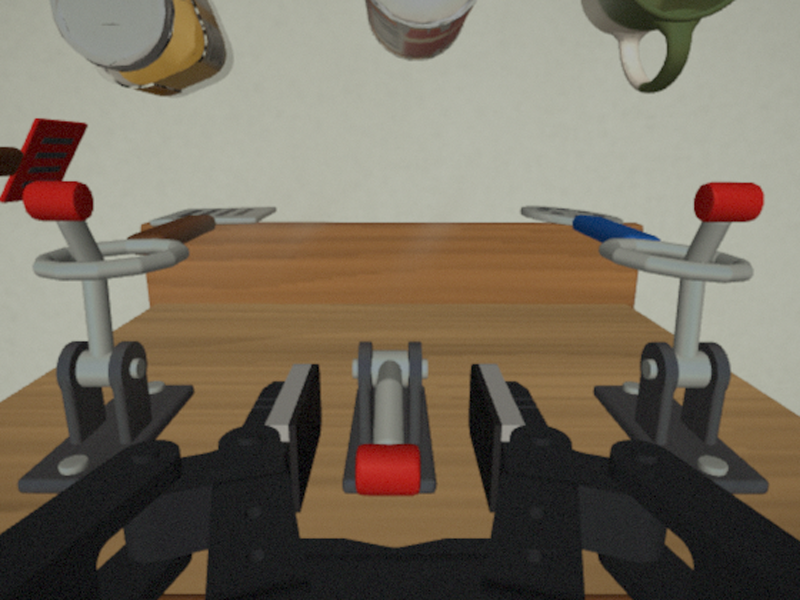

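```bash
python3 -c "
from h import *
s=r.sense();R=Ro.from_euler('xyz',s['tcp_rot']).as_matrix();c=r.get_calibration('wrist')
P=lambda *q:(proj(c,[s['eef_pos']+R@np.array(q,float)])[0]/.7).round(0)
print(s['wrist_torque'])
for z in (8,2,-20,-40,-50,-60,-65):
  print(z,[P(x,-y,z) for x,y in ((11,21),(-11,21),(11,36),(20,36),(20,57))])
"
```

```text
[ 0.3827826   3.31717286 -0.07676297]
8 [array([320., 357.]), array([322., 426.]), array([267., 357.]), array([265., 327.]), array([190., 327.])]
2 [array([317., 365.]), array([320., 437.]), array([262., 365.]), array([260., 334.]), array([182., 334.])]
-20 [array([303., 402.]), array([308., 484.]), array([239., 402.]), array([236., 367.]), array([145., 367.])]
-40 [array([287., 449.]), array([293., 542.]), array([211., 449.]), array([207., 408.]), array([ 99., 408.])]
-50 [array([276., 479.]), array([283., 579.]), array([193., 479.]), array([188., 435.]), array([ 69., 435.])]
-60 [array([263., 516.]), array([272., 624.]), array([171., 516.]), array([165., 468.]), array([ 32., 468.])]
-65 [array([255., 538.]), array([265., 650.]), array([158., 538.]), array([151., 487.]), array([ 10., 487.])]
```

Emit:
{"api": "carry_out", "payload": {"targets": [{"dp":[15,-1,0],"yaw":0},{"dp":[15,-1,0],"yaw":0}]}}

```text
clock: 4.18
eef_pos: [614.4, -17.7, 303.6]
tcp_rot: [3.142, 0.001, 3.061]
contact_force: [0.2, -0.0, -0.3]
opening: 0.5
grasp_force: 0.0
```

```bash
python3 -c "
from h import *
s=r.sense();q=s['qpos'];p=s['eef_pos'];print(q.round(3),p)
D=[([.353,1.633],625.0,239.3),(q[1:3],np.hypot(*p[:2]),p[2])]
A=[];b=[]
for (a,e),rr,z in D:
  A+= [[np.sin(a),np.sin(a+e),0],[np.cos(a),np.cos(a+e),1]];b+=[rr,z]
x,res,_,_=np.linalg.lstsq(np.array(A),np.array(b),rcond=None);print(x,res)
L1,L2,h=x
for rr in (280,350,400,450,500,550):
  for z in range(400,1100,50):
    dz=z-h; c=(rr*rr+dz*dz-L1**2-L2**2)/(2*L1*L2)
    if abs(c)>1: print(rr,'stretch at',z);break
    e=np.arccos(c); a=np.arctan2(rr,dz)-np.arctan2(L2*np.sin(e),L1+L2*np.cos(e))
    if np.pi-a-e>2.69 or a<-.92: print(rr,'limit at',z,a,e,np.pi-a-e);break
"
```

```text
[-0.031  0.284  1.585  0.     1.272 -1.522] [614.39826266 -17.72256458 303.55452487]
[474.46204445 503.86799646  -3.28749871] [0.82272312]
280 stretch at 950
350 stretch at 950
400 stretch at 900
450 stretch at 900
500 stretch at 850
550 stretch at 850
```

Emit:
{"api": "carry_out", "payload": {"targets": [{"dp":[40,0,0],"yaw":0},{"dp":[70,0,-45],"yaw":0},{"dp":[90,0,-95],"yaw":0},{"dp":[110,0,-145],"yaw":0},{"dp":[130,0,-195],"yaw":0},{"dp":[145,0,-245],"yaw":0},{"dp":[160,0,-295],"yaw":0},{"dp":[175,0,-345],"yaw":0},{"dp":[185,0,-395],"yaw":0},{"dp":[195,0,-445],"yaw":0},{"dp":[205,0,-495],"yaw":0},{"dp":[210,0,-540],"yaw":0}]}}

```text
clock: 5.68
eef_pos: [404.8, -0.9, 845.5]
tcp_rot: [3.141, 0.003, 3.061]
contact_force: [0.3, 0.3, 0.7]
opening: 0.5
grasp_force: 0.0
```

Emit:
{"api": "carry_out", "payload": {"targets": [{"dp":[-40,0,-20],"yaw":0},{"dp":[-80,0,-30],"yaw":0},{"dp":[-120,0,-30],"yaw":0},{"dp":[-120,0,-30],"yaw":0}]}}

```text
clock: 6.18
eef_pos: [531.3, -10.9, 868.7]
tcp_rot: [-3.141, -0.006, 3.061]
contact_force: [0.9, 0.0, -0.5]
opening: 0.499
grasp_force: 0.0
```

```bash
python3 -c "
from h import *
s=r.sense();print(s['qpos'].round(3),s['eef_pos'],s['tcp_rot'])"
```

```text
[-0.023  0.392  0.178  0.     2.577 -1.513] [531.29498695 -10.85487508 868.70905564] [-3.14127345 -0.00565063  3.06093128]
```

Emit:
{"api": "carry_out", "payload": {"targets": [{"dp":[-40,0,0],"yaw":0},{"dp":[-80,0,0],"yaw":0},{"dp":[-120,0,0],"yaw":0},{"dp":[-120,0,0],"yaw":0}]}}

```text
clock: 6.68
eef_pos: [616.6, -19.4, 829.1]
tcp_rot: [3.14, 0.024, 3.061]
contact_force: [-0.3, 0.0, 0.1]
opening: 0.497
grasp_force: 0.0
```

```bash
python3 -c "
from h import *
s=r.sense();print(s['qpos'].round(3),s['eef_pos'],s['tcp_rot'])"
```

```text
[-0.034  0.527  0.062  0.     2.528 -1.524] [616.61733964 -19.36396413 829.07841908] [3.14037822 0.02446372 3.06108699]
```

Emit:
{"api": "carry_out", "payload": {"targets": [{"dp":[40,0,20],"yaw":0},{"dp":[80,0,40],"yaw":0},{"dp":[80,0,40],"yaw":0}]}}

```text
clock: 7.05
eef_pos: [532.6, -12.6, 790.4]
tcp_rot: [3.14, 0.031, 3.061]
contact_force: [0.3, 0.1, 0.9]
opening: 0.498
grasp_force: 0.0
```

```bash
python3 -c "
from h import *
s=r.sense();print(s['qpos'].round(4),s['eef_pos'],s['tcp_rot'])"
```

```text
[-2.6500e-02  1.8780e-01  6.8500e-01 -1.0000e-04  2.2376e+00 -1.5171e+00] [532.6469749  -12.63527727 790.44553942] [3.14002255 0.03120799 3.06131098]
```

Emit:
{"api": "carry_out", "payload": {"targets": [{"dp":[0,0,-60],"yaw":0},{"dp":[-30,0,-110],"yaw":0},{"dp":[-60,0,-160],"yaw":0},{"dp":[-100,0,-205],"yaw":0},{"dp":[-140,0,-250],"yaw":0},{"dp":[-180,0,-290],"yaw":0},{"dp":[-220,0,-330],"yaw":0},{"dp":[-260,0,-370],"yaw":0},{"dp":[-260,0,-370],"yaw":0}]}}

```text
clock: 8.18
eef_pos: [485.8, -18.8, 903.2]
tcp_rot: [3.141, 0.0, 3.061]
contact_force: [-1.0, -0.8, 0.7]
opening: 0.501
grasp_force: 0.0
```

```bash
python3 -c "
from h import *
s=r.sense();print(s['qpos'].round(4),s['eef_pos'],s['tcp_rot'])"
```

```text
[-4.2000e-02  3.9290e-01  5.9100e-02  9.0000e-04  2.6893e+00 -1.5315e+00] [485.76328235 -18.7719481  903.2301591 ] [3.14118222e+00 3.20977938e-04 3.06114090e+00]
```

Emit:
{"api": "carry_out", "payload": {"targets": [{"dp":[-50,0,20],"yaw":0},{"dp":[-90,0,20],"yaw":0},{"dp":[-130,0,10],"yaw":0},{"dp":[-130,0,10],"yaw":0}]}}

```text
clock: 8.68
eef_pos: [588.9, -28.0, 847.5]
tcp_rot: [3.14, 0.024, 3.061]
contact_force: [-0.9, 0.1, -0.6]
opening: 0.502
grasp_force: 0.0
```

Emit:
{"api": "carry_out", "payload": {"targets": [{"dp":[-40,0,-30],"yaw":0},{"dp":[-40,0,-30],"yaw":0}]}}

```text
clock: 8.93
eef_pos: [602.5, -29.8, 845.2]
tcp_rot: [3.139, 0.052, 3.061]
contact_force: [-0.5, -0.2, -0.0]
opening: 0.506
grasp_force: 0.0
```

Emit:
{"api": "carry_out", "payload": {"targets": [{"dp":[-50,0,0],"yaw":0},{"dp":[-50,0,0],"yaw":0}]}}

```text
clock: 9.18
eef_pos: [638.3, -33.1, 822.9]
tcp_rot: [3.139, 0.063, 3.061]
contact_force: [0.3, -0.5, -0.5]
opening: 0.502
grasp_force: 0.0
```

```bash
python3 -c "
from h import *
s=r.sense();print(s['qpos'].round(4),s['eef_pos'],s['tcp_rot'])"
```

```text
[-5.4600e-02  5.3810e-01  6.1200e-02  1.2000e-03  2.4798e+00 -1.5439e+00] [638.33759538 -33.12838431 822.94085001] [3.13922402 0.06251525 3.06106069]
```

Emit:
{"api": "carry_out", "payload": {"targets": [{"dp":[-30,0,-45],"yaw":0},{"dp":[-30,0,-45],"yaw":0}]}}

```text
clock: 9.43
eef_pos: [634.4, -33.8, 835.0]
tcp_rot: [3.138, 0.098, 3.061]
contact_force: [-0.8, 0.3, -0.6]
opening: 0.498
grasp_force: 0.0
```

Emit:
{"api": "carry_out", "payload": {"targets": [{"dp":[-30,0,-45],"yaw":0},{"dp":[-30,0,-45],"yaw":0}]}}

```text
clock: 9.68
eef_pos: [634.3, -34.6, 842.4]
tcp_rot: [3.137, 0.126, 3.061]
contact_force: [0.2, -0.5, 0.2]
opening: 0.5
grasp_force: 0.0
```

Emit:
{"api": "carry_out", "payload": {"targets": [{"dp":[-35,0,-35],"yaw":0},{"dp":[-35,0,-35],"yaw":0}]}}

```text
clock: 9.93
eef_pos: [642.1, -35.9, 843.8]
tcp_rot: [3.137, 0.15, 3.061]
contact_force: [-0.4, 0.6, 0.2]
opening: 0.5
grasp_force: 0.0
```

Emit:
{"api": "carry_out", "payload": {"targets": [{"dp":[-35,0,-35],"yaw":0},{"dp":[-35,0,-35],"yaw":0}]}}

```text
clock: 10.18
eef_pos: [647.5, -37.1, 847.5]
tcp_rot: [3.136, 0.177, 3.061]
contact_force: [0.4, -0.3, -0.5]
opening: 0.5
grasp_force: 0.0
```

Emit:
{"api": "carry_out", "payload": {"targets": [{"dp":[-30,0,-45],"yaw":0},{"dp":[-30,0,-45],"yaw":0}]}}

```text
clock: 10.42
eef_pos: [642.7, -37.5, 859.4]
tcp_rot: [3.135, 0.208, 3.06]
contact_force: [-1.0, -0.6, 0.7]
opening: 0.5
grasp_force: 0.0
```

Emit:
{"api": "carry_out", "payload": {"targets": [{"dp":[-30,0,-45],"yaw":0},{"dp":[-30,0,-45],"yaw":0}]}}

```text
clock: 10.68
eef_pos: [638.6, -37.9, 870.4]
tcp_rot: [3.135, 0.238, 3.06]
contact_force: [0.1, 0.1, 0.3]
opening: 0.5
grasp_force: 0.0
```

Emit:
{"api": "carry_out", "payload": {"targets": [{"dp":[-30,0,-45],"yaw":0},{"dp":[-30,0,-45],"yaw":0}]}}

```text
clock: 10.92
eef_pos: [633.8, -38.3, 881.7]
tcp_rot: [3.134, 0.268, 3.06]
contact_force: [0.5, -0.3, 1.1]
opening: 0.5
grasp_force: 0.0
```

Emit:
{"api": "carry_out", "payload": {"targets": [{"dp":[-30,0,-45],"yaw":0},{"dp":[-30,0,-45],"yaw":0}]}}

```text
clock: 11.18
eef_pos: [628.2, -38.6, 893.5]
tcp_rot: [3.133, 0.298, 3.06]
contact_force: [-0.3, -0.3, -0.2]
opening: 0.501
grasp_force: 0.0
```

Emit:
{"api": "carry_out", "payload": {"targets": [{"dp":[-30,0,-45],"yaw":0},{"dp":[-30,0,-45],"yaw":0}]}}

```text
clock: 11.42
eef_pos: [621.8, -38.9, 905.7]
tcp_rot: [3.133, 0.329, 3.059]
contact_force: [0.8, 1.9, 0.2]
opening: 0.499
grasp_force: 0.0
```

Emit:
{"api": "carry_out", "payload": {"targets": [{"dp":[-30,0,-45],"yaw":0},{"dp":[-30,0,-45],"yaw":0}]}}

```text
clock: 11.68
eef_pos: [614.7, -39.0, 918.3]
tcp_rot: [3.132, 0.359, 3.059]
contact_force: [-1.8, -0.6, 0.0]
opening: 0.495
grasp_force: 0.0
```

Emit:
{"api": "carry_out", "payload": {"targets": [{"dp":[-30,0,-45],"yaw":0},{"dp":[-30,0,-45],"yaw":0}]}}

```text
clock: 11.92
eef_pos: [606.9, -39.1, 931.0]
tcp_rot: [3.131, 0.39, 3.059]
contact_force: [0.2, -0.4, -0.1]
opening: 0.497
grasp_force: 0.0
```

Emit:
{"api": "carry_out", "payload": {"targets": [{"dp":[-30,0,-45],"yaw":0},{"dp":[-30,0,-45],"yaw":0}]}}

```text
clock: 12.18
eef_pos: [598.3, -39.1, 944.0]
tcp_rot: [3.131, 0.421, 3.059]
contact_force: [-0.1, -1.0, 0.1]
opening: 0.505
grasp_force: 0.0
```

```bash
python3 -c "
from h import *
s=r.sense();print(s['qpos'].round(4));R=Ro.from_euler('xyz',s['tcp_rot']).as_matrix();print(R.round(3))
go(at('f',70,340),85.4)"
```

```text
[-0.0713  0.3689  0.0582  0.0083  2.2937 -1.5546]
[[-0.91   0.078  0.408]
 [ 0.076  0.997 -0.023]
 [-0.408  0.01  -0.913]]
dp [270.9  18.5 540.8] yaw 0.1 | now [598.3 -39.1 944. ] head 85.5 F [-0.1 -1.   0.1] q6 -1.55 t 12.175 op 0.505
```

Emit:
{"api": "carry_out", "payload": {"targets": [{"dp":[15,1,30],"yaw":0},{"dp":[38,2,75],"yaw":0},{"dp":[62,4,125],"yaw":0},{"dp":[88,6,175],"yaw":0},{"dp":[113,8,225],"yaw":0},{"dp":[138,9,275],"yaw":0},{"dp":[163,11,325],"yaw":0},{"dp":[188,12,375],"yaw":0},{"dp":[213,14,425],"yaw":0},{"dp":[238,15,475],"yaw":0},{"dp":[260,16,520],"yaw":0},{"dp":[271,17,541],"yaw":0}]}}

```text
clock: 13.68
eef_pos: [572.0, -13.9, 334.8]
tcp_rot: [3.131, 0.414, 3.059]
contact_force: [0.9, -1.1, -0.5]
opening: 0.499
grasp_force: 0.0
```

```bash
python3 -c "
from h import *
go(at('f',40,303,-2),85.4)
go(at('f',5,303,-2),85.4)"
```

```text
dp [-16.3  -0.9  41.9] yaw 0.1 | now [572.  -13.9 334.8] head 85.5 F [ 0.9 -1.1 -0.5] q6 -1.5 t 13.675 op 0.499
dp [-48.4  -1.   56. ] yaw 0.1 | now [572.  -13.9 334.8] head 85.5 F [ 0.9 -1.1 -0.5] q6 -1.5 t 13.675 op 0.499
```

Emit:
{"api": "carry_out", "payload": {"targets": [{"dp":[-8,-1,20],"yaw":0},{"dp":[-16,-1,41],"yaw":0},{"dp":[-26,-1,45],"yaw":0},{"dp":[-36,-1,49],"yaw":0},{"dp":[-43,-1,53],"yaw":0},{"dp":[-47,-1,56],"yaw":0},{"dp":[-47,-1,56],"yaw":0}]}}

```text
clock: 14.55
eef_pos: [638.9, -19.8, 305.8]
tcp_rot: [3.131, 0.417, 3.059]
contact_force: [-0.9, -0.2, 0.8]
opening: 0.498
grasp_force: 0.0
```

```bash
python3 -c "
from h import *
go(at('f',5,303,-2),85.4)
c=r.get_calibration('wrist'); im=r.grab_frame('wrist')
cv2.imwrite('pics/w3.png',cv2.resize(im[:,:,::-1],(800,600),interpolation=cv2.INTER_CUBIC))
th=.19
print(th,(proj(c,[at('f',68*np.sin(th)-12*np.cos(th),235+68*np.cos(th)+12*np.sin(th))])[0]/.7).round(1))
"
```

```text
dp [ 1.5 -0.   2.4] yaw 0.1 | now [638.9 -19.8 305.8] head 85.5 F [-0.9 -0.2  0.8] q6 -1.51 t 14.55 op 0.498
0.19 [400.3 407.7]
```

View pics/w3.png

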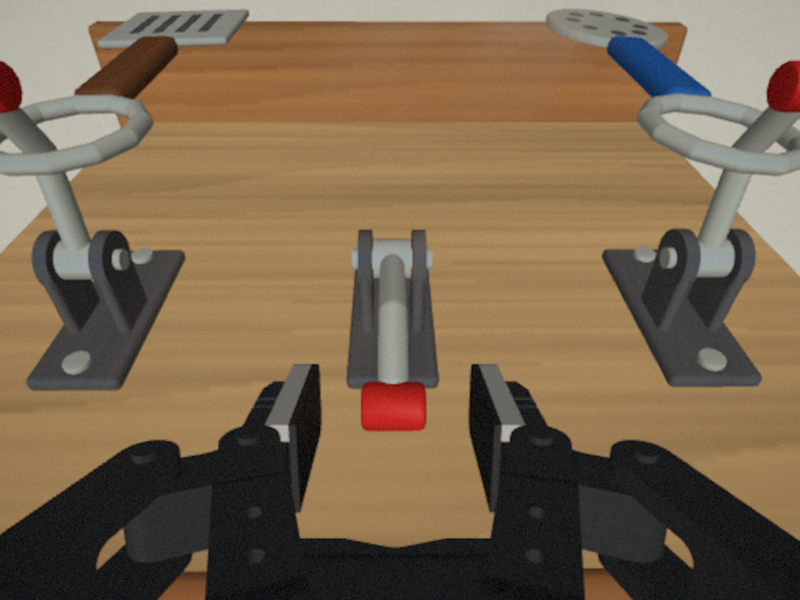

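Emit:
{"api": "carry_out", "payload": {"targets": [{"dp":[1,0,2],"yaw":0},{"dp":[1,0,2],"yaw":0},{"dp":[1,0,2],"yaw":0},{"dp":[1,0,2],"yaw":0},{"dp":[1,0,2],"yaw":0}], "fingers": -1, "grip_force": 25}}

```text
clock: 15.22
eef_pos: [638.5, -20.0, 303.4]
tcp_rot: [3.131, 0.417, 3.059]
contact_force: [-0.8, -4.3, -1.2]
opening: 0.198
grasp_force: 26.3
```

```bash
python3 -c "
from h import *
s=r.sense();R=Ro.from_euler('xyz',s['tcp_rot']).as_matrix()
print(s['opening'],s['grasp_force'],s['contact_force'])
k=lambda t:at('f',68*np.sin(t)-12*np.cos(t),235+68*np.cos(t)+12*np.sin(t))
for t in np.linspace(.19,1.6,11)[1:]: print((R.T@(k(t)-k(.19))).round(1))
"
```

```text
0.19827942740973753 26.348446905612946 [-0.83666778 -4.34153148 -1.17687732]
[ 9.2  0.  -3.2]
[18.8  0.  -5. ]
[28.5  0.  -5.5]
[38.2 -0.  -4.6]
[47.6 -0.1 -2.3]
[56.7 -0.1  1.2]
[65.1 -0.2  6. ]
[72.9 -0.2 11.9]
[79.6 -0.3 18.9]
[85.4 -0.4 26.8]
```

Emit:
{"api": "carry_out", "payload": {"targets": [{"dp":[9.2,0,-3.2],"yaw":0},{"dp":[18.8,0,-5],"yaw":0},{"dp":[28.5,0,-5.5],"yaw":0},{"dp":[38.2,0,-4.6],"yaw":0},{"dp":[47.6,0,-2.3],"yaw":0},{"dp":[56.7,0,1.2],"yaw":0},{"dp":[65,0,6],"yaw":0},{"dp":[73,0,12],"yaw":0},{"dp":[79.6,0,19],"yaw":0},{"dp":[85,0,26],"yaw":0},{"dp":[85.4,0,27],"yaw":0},{"dp":[85.4,0,27],"yaw":0}]}}

```text
clock: 16.73
eef_pos: [570.3, -14.2, 243.7]
tcp_rot: [3.131, 0.415, 3.059]
contact_force: [-8.0, -6.0, 3.7]
opening: 0.196
grasp_force: 29.6
```

```bash
python3 -c "
from h import *
go(at('f',72,246,-2),85.4)
s=r.sense();R=Ro.from_euler('xyz',s['tcp_rot']).as_matrix()
print(R.T@s['contact_force'])
c=r.get_calibration('wrist'); im=r.grab_frame('wrist')
hsv=cv2.cvtColor(im,cv2.COLOR_RGB2HSV);m=((hsv[...,0]<8)|(hsv[...,0]>172))&(hsv[...,1]>170)&(hsv[...,2]>90)
n,l,st,ce=cv2.connectedComponentsWithStats(m.astype('u1'))
print([(ce[i].round(1),st[i,4]) for i in range(1,n) if st[i,4]>60])
print(proj(c,[at('f',68,247),at('s',68,247),at('t',68,247),at('t',42,215+25.5)]).round(1))
"
```

```text
dp [-2.3 -0.  -1.5] yaw 0.1 | now [570.3 -14.2 243.7] head 85.5 F [-8.  -6.   3.7] q6 -1.49 t 16.725 op 0.196
[ 5.38780526 -6.54040156 -6.48465873]
[(array([553.6, 290.8]), np.int32(348)), (array([275.6, 313.9]), np.int32(1771))]
[[280.2 298.7]
 [574.6 296.9]
 [-16.  300.6]
 [ 20.9 323.8]]
```

Emit:
{"api": "carry_out", "payload": {"targets": [{"dp":[-2,0,-1],"yaw":0},{"dp":[-2,0,-1],"yaw":0},{"dp":[-2,0,-1],"yaw":0},{"dp":[-2,0,-25],"yaw":0},{"dp":[-2,0,-60],"yaw":0},{"dp":[-2,0,-90],"yaw":0},{"dp":[-2,0,-100],"yaw":0}], "fingers": 0}}

```text
clock: 17.65
eef_pos: [533.5, -11.7, 338.4]
tcp_rot: [3.13, 0.42, 3.059]
contact_force: [0.8, -0.2, 0.3]
opening: 0.497
grasp_force: 0.0
```

```bash
python3 -c "
from h import *
s=r.sense();R=Ro.from_euler('xyz',s['tcp_rot']).as_matrix()
T=at('t',44,215,-2)+6*R[:,2]
go(T-80*R[:,2],85.4); go(T,85.4)
c=r.get_calibration('wrist'); im=r.grab_frame('wrist')
cv2.imwrite('pics/w4.png',im[:,:,::-1])
hsv=cv2.cvtColor(im,cv2.COLOR_RGB2HSV);m=((hsv[...,0]<8)|(hsv[...,0]>172))&(hsv[...,1]>170)&(hsv[...,2]>90)
n,l,st,ce=cv2.connectedComponentsWithStats(m.astype('u1'))
print([(ce[i].round(1),st[i]) for i in range(1,n) if st[i,4]>60])
print(proj(c,[at('f',68,247),at('s',68,247),at('t',68,247),at('t',42,215+25.5)]).round(1))
"
```

```text
dp [ -10.4 -118.1   64.5] yaw 0.1 | now [533.5 -11.7 338.4] head 85.5 F [ 0.8 -0.2  0.3] q6 -1.49 t 17.65 op 0.497
dp [ -10.4 -118.1  144.5] yaw 0.1 | now [533.5 -11.7 338.4] head 85.5 F [ 0.8 -0.2  0.3] q6 -1.49 t 17.65 op 0.497
[(array([30.2, 55.3]), array([ 19,  36,  34,  42, 161], dtype=int32)), (array([457.6, 208.4]), array([441, 199,  34,  20, 630], dtype=int32)), (array([ 91.7, 209.5]), array([ 77, 200,  31,  21, 565], dtype=int32)), (array([274.5, 220. ]), array([261, 210,  28,  21, 580], dtype=int32)), (array([  5. , 259.5]), array([  0, 244,  14,  32, 320], dtype=int32))]
[[277.8 213.2]
 [457.  212.4]
 [ 98.1 214.1]
 [112.4 235.8]]
```

```bash
python3 -c "
from h import *
c=r.get_calibration('wrist')
for t in (1.2,1.3,1.4,1.5,1.571): print(t,proj(c,[at('f',68*np.sin(t)-12*np.cos(t)+2.5,235+68*np.cos(t)+12*np.sin(t),-2)]).round(1))
im=cv2.imread('pics/w4.png')[130:300,190:480]
cv2.imwrite('pics/w4c.png',cv2.resize(im,None,fx=2.7,fy=2.7,interpolation=cv2.INTER_CUBIC))
"
```

```text
1.2 [[275.  246.3]]
1.3 [[275.  235.6]]
1.4 [[274.9 225.6]]
1.5 [[274.8 216.3]]
1.571 [[274.8 210.2]]
```

View pics/w4c.png

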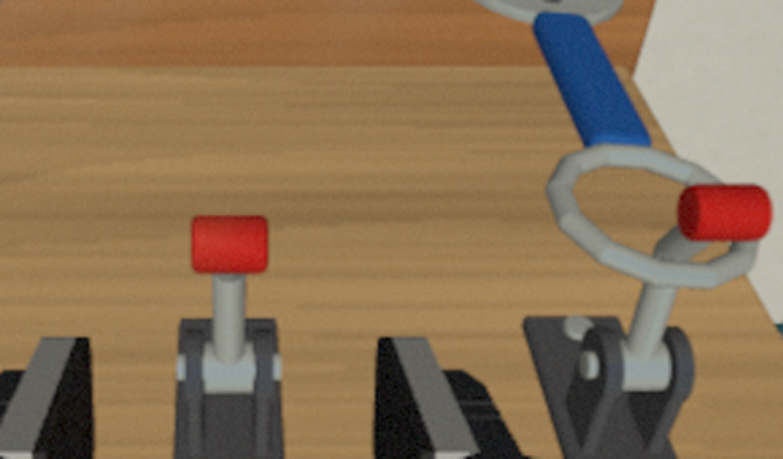

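```bash
python3 -c "
from h import *
s=r.sense();R=Ro.from_euler('xyz',s['tcp_rot']).as_matrix()
K=at('f',70,247,-2)-15*R[:,2]
for dz in (40,20,10,5,0,-3): go(K+np.array([0,0,dz]))
"
```

```text
dp [-15.8  -0.2  48.6] yaw 0 | now [533.5 -11.7 338.6] head 85.5 F [-0.6  0.   1.5] q6 -1.49 t 17.7 op 0.496
dp [-7.7 -0.4 66.8] yaw 0 | now [533.5 -11.7 338.6] head 85.5 F [-0.6  0.   1.5] q6 -1.49 t 17.7 op 0.496
dp [-3.6 -0.5 76. ] yaw 0 | now [533.5 -11.7 338.6] head 85.5 F [-0.6  0.   1.5] q6 -1.49 t 17.7 op 0.496
dp [-1.6 -0.6 80.5] yaw 0 | now [533.5 -11.7 338.6] head 85.5 F [-0.6  0.   1.5] q6 -1.49 t 17.7 op 0.496
dp [ 0.5 -0.6 85.1] yaw 0 | now [533.5 -11.7 338.6] head 85.5 F [-0.6  0.   1.5] q6 -1.49 t 17.7 op 0.496
dp [ 1.7 -0.6 87.8] yaw 0 | now [533.5 -11.7 338.6] head 85.5 F [-0.6  0.   1.5] q6 -1.49 t 17.7 op 0.496
```

Emit:
{"api": "carry_out", "payload": {"targets": [{"dp":[-12,0,25],"yaw":0},{"dp":[-16,0,40],"yaw":0},{"dp":[-15.8,0,48.6],"yaw":0},{"dp":[-10,0,60],"yaw":0},{"dp":[-7.7,-0.4,66.8],"yaw":0},{"dp":[-5,-0.4,72],"yaw":0},{"dp":[-2.6,-0.5,78],"yaw":0},{"dp":[-0.6,-0.6,82.5],"yaw":0},{"dp":[0.5,-0.6,85],"yaw":0},{"dp":[0.5,-0.6,85],"yaw":0}], "fingers": -1}}

```text
clock: 18.95
eef_pos: [567.0, -14.3, 260.0]
tcp_rot: [3.131, 0.418, 3.059]
contact_force: [-13.7, 0.4, 17.7]
opening: 0.003
grasp_force: 10.3
```

Emit:
{"api": "carry_out", "payload": {"targets": [{"dp":[-8,0,-18],"yaw":0},{"dp":[-20,0,-46],"yaw":0},{"dp":[-16,0,-76],"yaw":0},{"dp":[-8,0,-86],"yaw":0},{"dp":[-8,0,-86],"yaw":0}]}}

```text
clock: 19.58
eef_pos: [539.0, -12.9, 340.2]
tcp_rot: [3.131, 0.418, 3.059]
contact_force: [-0.2, -0.1, 0.4]
opening: -0.002
grasp_force: 0.0
```

```bash
cat >> h.py <<'E'
def knobs(save=None):
    c=r.get_calibration('wrist'); im=r.grab_frame('wrist')
    if save: cv2.imwrite(save,cv2.resize(im[:,:,::-1],(800,600),interpolation=cv2.INTER_CUBIC))
    hsv=cv2.cvtColor(im,cv2.COLOR_RGB2HSV);m=((hsv[...,0]<8)|(hsv[...,0]>172))&(hsv[...,1]>170)&(hsv[...,2]>90)
    n,l,st,ce=cv2.connectedComponentsWithStats(m.astype('u1'))
    print([(ce[i].round(1).tolist(),int(st[i,4])) for i in range(1,n) if st[i,4]>60])
    for k in 'fst': print(k,proj(c,[at(k,70.5,247,-1)]).round(1))
    return c
E
python3 -c "
from h import *
knobs()
s=r.sense();R=Ro.from_euler('xyz',s['tcp_rot']).as_matrix()
T=at('t',44,215,-2)+6*R[:,2]
go(T-80*R[:,2],85.4); go(T,85.4)
"
```

```text
[([30.5, 50.3], 173), ([275.7, 200.8], 564), ([460.0, 200.4], 641), ([92.4, 201.5], 590), ([5.0, 256.8], 314)]
f [[277.5 202.3]]
s [[459.5 201.6]]
t [[ 95.2 203.1]]
dp [  -5.1 -117.3   63.4] yaw 0.1 | now [539.2 -12.9 339.7] head 85.5 F [ 0.4 -0.3  0.6] q6 -1.5 t 19.625 op 0.002
dp [  -5.1 -117.3  143.4] yaw 0.1 | now [539.2 -12.9 339.7] head 85.5 F [ 0.4 -0.3  0.6] q6 -1.5 t 19.625 op 0.002
```

Emit:
{"api": "carry_out", "payload": {"targets": [{"dp":[0,-25,0],"yaw":0},{"dp":[0,-60,5],"yaw":0},{"dp":[-2,-95,20],"yaw":0},{"dp":[-4,-116,40],"yaw":0},{"dp":[-5,-118.3,63],"yaw":0},{"dp":[-5,-118.3,70],"yaw":0}], "fingers": 1}}

```text
clock: 20.38
eef_pos: [562.6, -133.1, 274.5]
tcp_rot: [3.13, 0.413, 3.057]
contact_force: [-0.3, -0.6, -0.5]
opening: 0.999
grasp_force: 0.0
```

```bash
python3 -c "
from h import *
c=knobs('pics/w5.png')
s=r.sense();R=Ro.from_euler('xyz',s['tcp_rot']).as_matrix()
go(at('t',44,215,-3)+6*R[:,2],85.4)
a=np.linspace(0,2*np.pi,8,endpoint=False)
print((proj(c,[at('t',44,215+25.5*np.sin(b),-3+25.5*np.cos(b)) for b in a])/.7).round(0).tolist())
"
```

```text
[([118.8, 37.2], 208), ([33.5, 126.4], 1079), ([51.7, 131.8], 654), ([540.1, 233.1], 1099), ([281.3, 234.5], 1169), ([49.1, 278.4], 590)]
f [[538.  235.1]]
s [[793.1 233.5]]
t [[281.3 236.7]]
dp [-1.2 -0.  71.6] yaw 0.1 | now [ 562.7 -132.8  274.6] head 85.5 F [-0.1  0.3 -0.4] q6 -1.87 t 20.425 op 0.997
[[459.0, 330.0], [444.0, 363.0], [395.0, 379.0], [346.0, 364.0], [330.0, 331.0], [351.0, 301.0], [394.0, 290.0], [437.0, 301.0]]
```

View pics/w5.png

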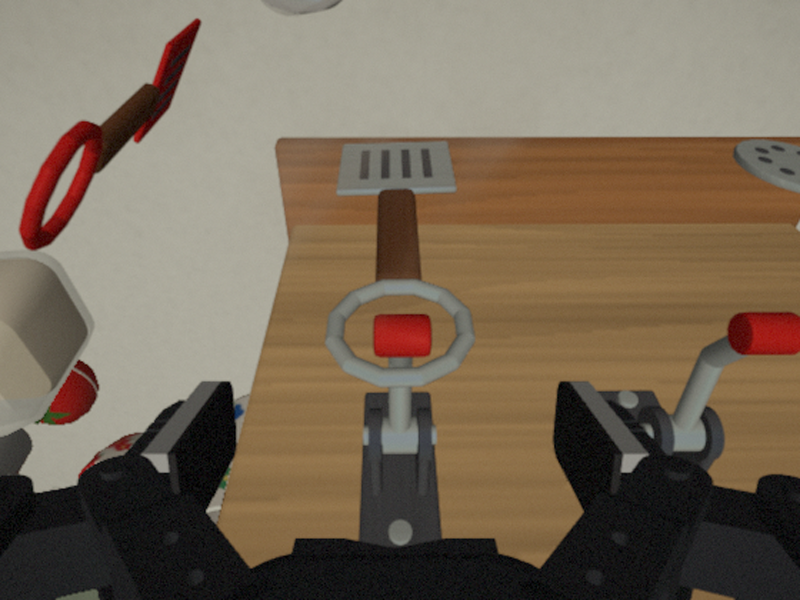

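Emit:
{"api": "carry_out", "payload": {"targets": [{"dp":[-1,2,15],"yaw":0},{"dp":[-1,2,32],"yaw":0},{"dp":[-1,2,50],"yaw":0},{"dp":[-1,2,64],"yaw":0},{"dp":[-1,2,71],"yaw":0},{"dp":[-1,2,71.5],"yaw":0},{"dp":[-1,2,71.5],"yaw":0}]}}

```text
clock: 21.3
eef_pos: [593.4, -132.7, 212.8]
tcp_rot: [3.131, 0.418, 3.059]
contact_force: [0.6, -0.4, -0.7]
opening: 1.004
grasp_force: 0.0
```

Emit:
{"api": "carry_out", "payload": {"targets": [{"dp":[0,0,0],"yaw":0},{"dp":[0,0,0],"yaw":0},{"dp":[0,0,0],"yaw":0},{"dp":[0,0,0],"yaw":0}], "fingers": -1, "grip_force": 40}}

```text
clock: 21.8
eef_pos: [593.6, -132.7, 212.8]
tcp_rot: [3.131, 0.418, 3.059]
contact_force: [1.0, -0.5, 2.3]
opening: 0.652
grasp_force: 42.3
```

```bash
python3 -c "
from h import *
s=r.sense();R=Ro.from_euler('xyz',s['tcp_rot']).as_matrix()
go(at('t',44,215,-1)+6*R[:,2],85.4)
p=s['eef_pos']
up=np.array([0,0,27.]);
for v in (up,up-60*RX,up+[0,0,33]-60*RX): go(p+v)
c=knobs('pics/w6.png')
"
```

```text
dp [2.2 0.1 2.7] yaw 0.1 | now [ 593.6 -132.7  212.8] head 85.5 F [ 1.  -0.5  2.3] q6 -1.88 t 21.8 op 0.652
dp [-11.    0.3 -24.7] yaw 0 | now [ 593.6 -132.7  212.8] head 85.5 F [ 1.  -0.5  2.3] q6 -1.88 t 21.8 op 0.652
dp [ 43.9   0.4 -49. ] yaw 0 | now [ 593.6 -132.7  212.8] head 85.5 F [ 1.  -0.5  2.3] q6 -1.88 t 21.8 op 0.652
dp [ 30.5   0.7 -79.2] yaw 0 | now [ 593.6 -132.7  212.8] head 85.5 F [ 1.  -0.5  2.3] q6 -1.88 t 21.8 op 0.652
[([61.6, 19.7], 253), ([46.2, 81.1], 119), ([12.9, 299.6], 841), ([275.6, 310.4], 3383)]
f [[699.2 310.1]]
s [[1116.4  307.3]]
t [[276.5 312.9]]
```

View pics/w6.png

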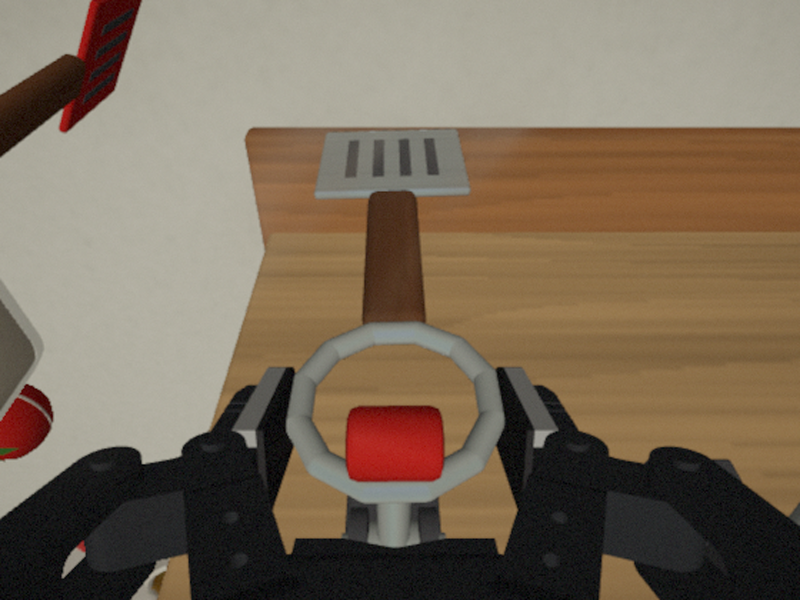

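Emit:
{"api": "carry_out", "payload": {"targets": [{"dp":[-3,0,-6],"yaw":0},{"dp":[-6,0,-13],"yaw":0},{"dp":[-9,0,-20],"yaw":0},{"dp":[-11,0,-24.7],"yaw":0},{"dp":[-8,0,-26],"yaw":0},{"dp":[0,0,-29.6],"yaw":0},{"dp":[9,0,-33.5],"yaw":0},{"dp":[18,0.3,-37.5],"yaw":0},{"dp":[27,0.3,-41.5],"yaw":0},{"dp":[36,0.4,-45.5],"yaw":0},{"dp":[44,0.4,-49],"yaw":0},{"dp":[44,0.4,-49],"yaw":0}]}}

```text
clock: 23.35
eef_pos: [532.7, -127.7, 239.4]
tcp_rot: [3.131, 0.417, 3.058]
contact_force: [0.5, -0.2, -0.4]
opening: 0.66
grasp_force: 42.5
```

```bash
python3 -c "
from h import *
c=knobs('pics/w7.png')
s=r.sense();p=s['eef_pos'];print(p,s['grasp_force'],s['opening'],s['contact_force'])
# ring centre relative to TCP at grasp, taken as hanging at t: f=43,z=215,dy=-1
g=np.array([593.6,-132.7,212.8]); off=g-at('t',43,215,-1); print('off',off)
S=r.get_calibration('scene'); cv2.imwrite('pics/s7.png',r.grab_frame('scene')[:,:,::-1])
for n,P in (('up',p+[0,0,15]),('infront',at('f',103,257,-1.5)+off),('in low',at('f',103,242,-1.5)+off),('seat',at('f',43,242,-1.5)+off),('down',at('f',43,215,-1.5)+off)): print(n,end=' ');go(P)
"
```

```text
[([111.9, 88.0], 246), ([19.9, 206.1], 1166), ([37.3, 206.0], 693), ([44.1, 312.8], 532), ([545.2, 340.2], 857), ([275.5, 355.4], 297)]
f [[544.4 341.5]]
s [[811.7 339.5]]
t [[275.4 343.5]]
[ 533.26737751 -127.82228165  239.56268042] 42.46552526950836 0.6516164915008967 [ 0.72195712 -0.10757938 -0.29402208]
off [ 2.33992706 -0.2824713  -2.2       ]
up dp [ -5.8   0.2 -13.8] yaw 0 | now [ 533.5 -127.9  239.6] head 85.5 F [-0.8 -0.3 -0.2] q6 -1.91 t 23.45 op 0.654
infront dp [ -6.2 116.8 -12.6] yaw 0 | now [ 533.5 -127.9  239.6] head 85.5 F [-0.8 -0.3 -0.2] q6 -1.91 t 23.45 op 0.654
in low dp [-1.000e-01  1.166e+02  1.100e+00] yaw 0 | now [ 533.5 -127.9  239.6] head 85.5 F [-0.8 -0.3 -0.2] q6 -1.91 t 23.45 op 0.654
seat dp [-55.  116.5  25.4] yaw 0 | now [ 533.5 -127.9  239.6] head 85.5 F [-0.8 -0.3 -0.2] q6 -1.91 t 23.45 op 0.654
down dp [-44.  116.2  50.1] yaw 0 | now [ 533.5 -127.9  239.6] head 85.5 F [-0.8 -0.3 -0.2] q6 -1.91 t 23.45 op 0.654
```

Emit:
{"api": "carry_out", "payload": {"targets": [{"dp":[0,5,-2],"yaw":0},{"dp":[0,14,-2],"yaw":0},{"dp":[0,26,-2],"yaw":0},{"dp":[0,38,-2],"yaw":0},{"dp":[0,50,-2],"yaw":0},{"dp":[0,62,-2],"yaw":0},{"dp":[0,74,-2],"yaw":0},{"dp":[0,86,-1],"yaw":0},{"dp":[0,98,0],"yaw":0},{"dp":[0,108,1],"yaw":0},{"dp":[0,115,1],"yaw":0},{"dp":[0,116.6,1],"yaw":0}]}}

```text
clock: 24.95
eef_pos: [542.9, -10.8, 239.6]
tcp_rot: [3.131, 0.417, 3.059]
contact_force: [-0.7, 0.1, -0.8]
opening: 0.648
grasp_force: 42.5
```

```bash
python3 -c "
from h import *
c=knobs('pics/w8.png')
s=r.sense();p=s['eef_pos'];print(p,s['grasp_force'],s['opening'],s['contact_force'])
off=np.array([2.3,-.3,-2.2])
for n,P in (('in low',at('f',103,242,-1.5)+off),('seat',at('f',43,242,-1.5)+off),('down',at('f',43,215,-1.5)+off)): print(n,end=' ');go(P)
# ring visible in the wrist frame, before vs after
a=cv2.imread('pics/w6.png').astype(float);b=cv2.imread('pics/w8.png').astype(float);d7=cv2.imread('pics/w7.png').astype(float)
for (u,v) in ((290,400),(500,400),(395,335),(320,350),(470,350),(395,250),(395,490)): print((u,v),a[v,u],d7[v,u],b[v,u])
"
```

```text
[([545.5, 338.6], 869), ([271.5, 326.5], 168), ([6.3, 341.9], 415), ([273.0, 354.6], 231)]
f [[274.9 342.2]]
s [[545.7 340.3]]
t [[  2.1 344.1]]
[542.90423629 -11.02462965 239.61632115] 42.539090886712074 0.6537227981610028 [ 0.4153379  -0.06063881 -1.20905501]
in low dp [-0.4 -0.6 -0. ] yaw 0 | now [542.9 -11.  239.6] head 85.5 F [ 0.4 -0.1 -1.2] q6 -1.48 t 25.0 op 0.654
seat dp [-55.3  -0.8  24.3] yaw 0 | now [542.9 -11.  239.6] head 85.5 F [ 0.4 -0.1 -1.2] q6 -1.48 t 25.0 op 0.654
down dp [-44.3  -1.1  49. ] yaw 0 | now [542.9 -11.  239.6] head 85.5 F [ 0.4 -0.1 -1.2] q6 -1.48 t 25.0 op 0.654
(290, 400) [81. 87. 86.] [77. 83. 82.] [85. 89. 89.]
(500, 400) [91. 99. 97.] [86. 93. 90.] [ 95. 103. 100.]
(395, 335) [152. 150. 140.] [145. 144. 133.] [158. 155. 145.]
(320, 350) [104. 113. 110.] [103. 109. 109.] [107. 116. 112.]
(470, 350) [110. 118. 116.] [104. 111. 109.] [112. 123. 120.]
(395, 250) [31. 48. 75.] [20. 43. 72.] [30. 49. 79.]
(395, 490) [150. 146. 137.] [140. 138. 129.] [152. 148. 138.]
```

Emit:
{"api": "carry_out", "payload": {"targets": [{"dp":[-5,-0.8,2],"yaw":0},{"dp":[-14,-0.8,6],"yaw":0},{"dp":[-23,-0.8,10],"yaw":0},{"dp":[-32,-0.8,14],"yaw":0},{"dp":[-41,-0.8,18],"yaw":0},{"dp":[-50,-0.8,22],"yaw":0},{"dp":[-55,-0.8,24.3],"yaw":0},{"dp":[-55,-0.8,24.3],"yaw":0}]}}

```text
clock: 26.0
eef_pos: [603.0, -17.1, 239.6]
tcp_rot: [3.131, 0.417, 3.059]
contact_force: [0.1, 0.4, -1.2]
opening: 0.65
grasp_force: 42.5
```

Emit:
{"api": "carry_out", "payload": {"targets": [{"dp":[2.5,0,5.5],"yaw":0},{"dp":[5,-0.1,11],"yaw":0},{"dp":[7.5,-0.2,17],"yaw":0},{"dp":[9.7,-0.3,22],"yaw":0},{"dp":[10.6,-0.3,23.8],"yaw":0},{"dp":[10.6,-0.3,23.8],"yaw":0}]}}

```text
clock: 26.75
eef_pos: [602.8, -17.1, 213.6]
tcp_rot: [3.131, 0.417, 3.059]
contact_force: [0.4, -0.2, -1.3]
opening: 0.651
grasp_force: 42.6
```

```bash
python3 -c "
from h import *
c=knobs('pics/w9.png')
s=r.sense();print(s['contact_force'],s['eef_pos'],s['grasp_force'])
a=cv2.imread('pics/w6.png').astype(float);b=cv2.imread('pics/w9.png').astype(float)
for (u,v) in ((395,445),(395,335),(395,250),(395,160),(395,490)): print((u,v),a[v,u],b[v,u])
"
```

```text
[([276.8, 308.4], 3362)]
f [[280.5 310.9]]
s [[702.6 308.1]]
t [[-147.3  313.8]]
[ 0.10395313  0.08395628 -1.769106  ] [602.7525888  -17.04840793 213.65955255] 42.55554858595133
(395, 445) [ 29.  33. 175.] [ 36.  44. 190.]
(395, 335) [152. 150. 140.] [164. 161. 151.]
(395, 250) [31. 48. 75.] [37. 55. 87.]
(395, 160) [115. 124. 122.] [128. 135. 134.]
(395, 490) [150. 146. 137.] [159. 156. 146.]
```

Emit:
{"api": "carry_out", "payload": {"targets": [{"dp":[0.4,0,0.8],"yaw":0},{"dp":[0.4,0,0.8],"yaw":0},{"dp":[0.4,0,0.8],"yaw":0},{"dp":[0.4,0,0.8],"yaw":0}], "fingers": 1}}

```text
clock: 27.3
eef_pos: [602.7, -17.0, 212.8]
tcp_rot: [3.131, 0.417, 3.059]
contact_force: [-0.4, 0.2, 0.8]
opening: 1.003
grasp_force: 0.0
```

Emit:
{"api": "carry_out", "payload": {"targets": [{"dp":[0,0,-15],"yaw":0},{"dp":[0,0,-35],"yaw":0},{"dp":[0,0,-60],"yaw":0},{"dp":[0,0,-90],"yaw":0},{"dp":[0,0,-110],"yaw":0},{"dp":[0,0,-110],"yaw":0}]}}

```text
clock: 28.05
eef_pos: [558.5, -14.5, 315.8]
tcp_rot: [3.13, 0.421, 3.059]
contact_force: [0.6, 0.9, 0.7]
opening: 0.993
grasp_force: 0.0
```

```bash
python3 -c "
from h import *
c=knobs('pics/w10.png')
s=r.sense();R=Ro.from_euler('xyz',s['tcp_rot']).as_matrix()
print('blade/handle/ring px',proj(c,[at('f',43,215-135,-1),at('f',43,150,-1),at('f',43,215+25,-1),at('f',43,215-25,-1)]).round())
im=cv2.cvtColor(cv2.imread('pics/w10.png'),cv2.COLOR_BGR2HSV)
m=((im[...,0]<12)|(im[...,0]>175))&(im[...,1]>110)&(im[...,2]<130)&(im[...,2]>40)
n,l,st,ce=cv2.connectedComponentsWithStats(m.astype('u1'));print([(ce[i]*.7,st[i,4]) for i in range(1,n) if st[i,4]>300])
K=at('t',70,247,-1.5)
for d in (80,0): go(K+[0,0,-2]-d*R[:,2],85.4)
"
```

```text
[([11.8, 28.6], 130), ([276.5, 200.1], 735), ([488.2, 199.4], 873), ([64.0, 201.0], 749)]
f [[278.3 202.2]]
s [[487.2 201.3]]
t [[ 68.6 203.2]]
blade/handle/ring px [[276. 113.]
 [276. 153.]
 [278. 229.]
 [277. 182.]]
[(array([14.51978892, 48.47044855]), np.int32(2653)), (array([475.27681159, 198.63188406]), np.int32(483)), (array([ 81.69482759, 200.02349138]), np.int32(464))]
dp [  13.9 -116.   -11.5] yaw 0.1 | now [558.2 -14.6 314.4] head 85.5 F [-0.3  0.2 -0.5] q6 -1.5 t 28.1 op 1.004
dp [  13.9 -116.    68.5] yaw 0.1 | now [558.2 -14.6 314.4] head 85.5 F [-0.3  0.2 -0.5] q6 -1.5 t 28.1 op 1.004
```

Emit:
{"api": "carry_out", "payload": {"targets": [{"dp":[4,-20,-12],"yaw":0},{"dp":[10,-50,-12],"yaw":0},{"dp":[17,-85,-12],"yaw":0},{"dp":[18,-112,-12],"yaw":0},{"dp":[18,-116,10],"yaw":0},{"dp":[18,-116,30],"yaw":0},{"dp":[18,-116,30],"yaw":0}], "fingers": 0}}

```text
clock: 28.98
eef_pos: [543.9, -129.3, 274.9]
tcp_rot: [3.13, 0.413, 3.058]
contact_force: [-0.6, 0.3, -0.0]
opening: 0.496
grasp_force: 0.0
```

```bash
python3 -c "
from h import *
im=cv2.imread('pics/w10.png');print([im[int(v/.7),int(u/.7)] for u,v in ((276,153),(277,145),(262,113))])
c=knobs()
s=r.sense();R=Ro.from_euler('xyz',s['tcp_rot']).as_matrix()
go(at('t',70,247,-1.5)+4*R[:,0]-2*R[:,2],85.4)
k=lambda t:at('t',68*np.sin(t)-12*np.cos(t),235+68*np.cos(t)+12*np.sin(t))
for t in np.linspace(1.571,.12,12)[1:]: print(round(t,2),(R.T@(k(t)-k(1.571))).round(1))
"
```

```text
[array([32, 50, 83], dtype=uint8), array([35, 54, 82], dtype=uint8), array([119, 128, 131], dtype=uint8)]
[([122.3, 60.7], 207), ([43.2, 155.6], 1002), ([58.2, 158.1], 605), ([518.6, 261.8], 1083), ([276.0, 263.2], 1000), ([53.6, 287.5], 554)]
f [[515.7 262.7]]
s [[753.6 261.2]]
t [[276.4 264.3]]
dp [-2.7 -0.1 32.7] yaw 0.1 | now [ 544.2 -129.4  276.1] head 85.5 F [ 0.9 -0.3 -0.6] q6 -1.88 t 29.025 op 0.5
1.44 [-5.5  0.1 -7.2]
1.31 [-12.    0.2 -13.6]
1.18 [-19.2   0.2 -19.2]
1.04 [-27.1   0.3 -23.7]
0.91 [-35.5   0.4 -27.1]
0.78 [-44.4   0.4 -29.4]
0.65 [-53.4   0.4 -30.6]
0.52 [-62.5   0.4 -30.5]
0.38 [-71.5   0.5 -29.2]
0.25 [-80.3   0.4 -26.8]
0.12 [-88.6   0.4 -23.2]
```

Emit:
{"api": "carry_out", "payload": {"targets": [{"dp":[-1,0,12],"yaw":0},{"dp":[-3,0,25],"yaw":0},{"dp":[-3,0,32.5],"yaw":0},{"dp":[-3,0,32.5],"yaw":0}]}}

```text
clock: 29.52
eef_pos: [560.5, -130.3, 248.0]
tcp_rot: [3.13, 0.416, 3.059]
contact_force: [-0.0, -0.2, -0.1]
opening: 0.503
grasp_force: 0.0
```

Emit:
{"api": "carry_out", "payload": {"targets": [{"dp":[0,0,0],"yaw":0},{"dp":[0,0,0],"yaw":0},{"dp":[0,0,0],"yaw":0},{"dp":[0,0,0],"yaw":0}], "fingers": -1, "grip_force": 30}}

```text
clock: 30.02
eef_pos: [560.7, -130.5, 249.2]
tcp_rot: [3.131, 0.418, 3.059]
contact_force: [-2.6, 0.6, 4.2]
opening: 0.201
grasp_force: 30.9
```

Emit:
{"api": "carry_out", "payload": {"targets": [{"dp":[-5.5,0,-7.2],"yaw":0},{"dp":[-12,0,-13.6],"yaw":0},{"dp":[-19,0,-19.2],"yaw":0},{"dp":[-27,0,-23.7],"yaw":0},{"dp":[-35.5,0,-27],"yaw":0},{"dp":[-44.4,0,-29.4],"yaw":0},{"dp":[-53.4,0,-30.6],"yaw":0},{"dp":[-62.5,0,-30.5],"yaw":0},{"dp":[-71.5,0,-29.2],"yaw":0},{"dp":[-80,0,-26.8],"yaw":0},{"dp":[-80,0,-26.8],"yaw":0}]}}

```text
clock: 31.4
eef_pos: [624.7, -135.9, 307.7]
tcp_rot: [3.131, 0.421, 3.059]
contact_force: [-1.7, 3.3, 6.9]
opening: 0.195
grasp_force: 29.6
```

```bash
python3 -c "
from h import *
c=knobs()
for t in (0,.1,.2,.3,.4): print(t,proj(c,[at('t',68*np.sin(t)-12*np.cos(t)+2,235+68*np.cos(t)+12*np.sin(t),-1.5)]).round(1))
s=r.sense();R=Ro.from_euler('xyz',s['tcp_rot']).as_matrix();print(s['contact_force'])
go(at('t',30,304,-1.5),85.4);go(at('t',10,304,-1.5),85.4)
"
```

```text
[([29.8, 19.4], 506), ([547.3, 70.0], 829), ([40.5, 224.3], 837), ([276.4, 256.0], 1604), ([76.0, 279.7], 74), ([87.3, 307.2], 173)]
f [[556.6  72.4]]
s [[835.1  72.1]]
t [[276.1  72.8]]
0 [[275.8 302.9]]
0.1 [[275.9 294.9]]
0.2 [[275.9 284.9]]
0.3 [[275.9 273. ]]
0.4 [[275.9 259.3]]
[-2.75658382  3.8437988   6.40439118]
dp [20.1  0.3 -5. ] yaw 0.1 | now [ 624.4 -135.9  307.7] head 85.5 F [-2.8  3.8  6.4] q6 -1.82 t 31.45 op 0.195
dp [1.8 0.2 3.2] yaw 0.1 | now [ 624.4 -135.9  307.7] head 85.5 F [-2.8  3.8  6.4] q6 -1.82 t 31.45 op 0.195
```

Emit:
{"api": "carry_out", "payload": {"targets": [{"dp":[0,0,0],"yaw":0},{"dp":[0,0,0],"yaw":0},{"dp":[0,0,0],"yaw":0},{"dp":[12,0,-5],"yaw":0},{"dp":[28,0,-11],"yaw":0},{"dp":[40,0,-14],"yaw":0},{"dp":[40,0,-14],"yaw":0}], "fingers": 0}}

```text
clock: 32.33
eef_pos: [579.4, -132.5, 302.3]
tcp_rot: [3.131, 0.417, 3.058]
contact_force: [0.2, -0.6, 0.3]
opening: 0.5
grasp_force: 0.0
```

Emit:
{"api": "carry_out", "payload": {"targets": [{"dp":[0,0,0],"yaw":0},{"dp":[0,0,0],"yaw":0},{"dp":[0,0,0],"yaw":0},{"dp":[0,0,0],"yaw":0}], "fingers": -1}}

```text
clock: 32.83
eef_pos: [580.7, -132.6, 302.2]
tcp_rot: [3.131, 0.417, 3.059]
contact_force: [1.2, 0.4, -0.1]
opening: -0.001
grasp_force: 0.0
```

```bash
python3 -c "
from h import *
c=knobs('pics/w11.png')
for t in (0,.1,.2,.3,.4,.5): print(t,proj(c,[at('t',68*np.sin(t)-12*np.cos(t)+2,235+68*np.cos(t)+12*np.sin(t),-1.5)]).round(1))
for f in (40,30,22,16,12,9): go(at('t',f,302,-1.5))
"
```

```text
[([115.1, 12.2], 122), ([39.2, 75.6], 1077), ([57.8, 84.0], 682), ([100.2, 57.5], 70), ([519.3, 165.9], 1291), ([52.5, 252.7], 668), ([94.1, 327.2], 174)]
f [[519.3 168.1]]
s [[760.8 167.3]]
t [[276.5 168.9]]
0 [[276.2 365.4]]
0.1 [[276.3 360.1]]
0.2 [[276.3 353. ]]
0.3 [[276.3 344.3]]
0.4 [[276.3 333.9]]
0.5 [[276.3 321.9]]
dp [-12.2   0.5   5.8] yaw 0 | now [ 580.7 -132.6  302.3] head 85.5 F [-0.   0.3 -0.6] q6 -1.84 t 32.875 op -0.0
dp [-21.4   0.5   9.8] yaw 0 | now [ 580.7 -132.6  302.3] head 85.5 F [-0.   0.3 -0.6] q6 -1.84 t 32.875 op -0.0
dp [-28.7   0.4  13.1] yaw 0 | now [ 580.7 -132.6  302.3] head 85.5 F [-0.   0.3 -0.6] q6 -1.84 t 32.875 op -0.0
dp [-34.2   0.4  15.5] yaw 0 | now [ 580.7 -132.6  302.3] head 85.5 F [-0.   0.3 -0.6] q6 -1.84 t 32.875 op -0.0
dp [-37.8   0.4  17.1] yaw 0 | now [ 580.7 -132.6  302.3] head 85.5 F [-0.   0.3 -0.6] q6 -1.84 t 32.875 op -0.0
dp [-40.6   0.4  18.3] yaw 0 | now [ 580.7 -132.6  302.3] head 85.5 F [-0.   0.3 -0.6] q6 -1.84 t 32.875 op -0.0
```

Emit:
{"api": "carry_out", "payload": {"targets": [{"dp":[-8,0,4],"yaw":0},{"dp":[-16,0,7.5],"yaw":0},{"dp":[-22,0.4,10],"yaw":0},{"dp":[-28,0.4,13],"yaw":0},{"dp":[-33,0.4,15],"yaw":0},{"dp":[-36,0.4,16.3],"yaw":0},{"dp":[-38,0.4,17],"yaw":0},{"dp":[-38,0.4,17],"yaw":0}]}}

```text
clock: 33.88
eef_pos: [622.2, -135.5, 302.3]
tcp_rot: [3.131, 0.417, 3.059]
contact_force: [0.4, -0.2, 0.3]
opening: -0.004
grasp_force: 0.0
```

Emit:
{"api": "carry_out", "payload": {"targets": [{"dp":[-1.8,0,0.8],"yaw":0},{"dp":[-2.7,0,1.2],"yaw":0},{"dp":[-3.6,0,1.6],"yaw":0},{"dp":[-3.6,0,1.6],"yaw":0}]}}

```text
clock: 34.38
eef_pos: [624.7, -135.6, 302.0]
tcp_rot: [3.131, 0.415, 3.059]
contact_force: [-10.3, 1.3, 5.6]
opening: 0.002
grasp_force: 5.1
```

```bash
python3 -c "
from h import *
go(at('t',9,302))"
```

```text
dp [-0.4  1.5  0.1] yaw 0 | now [ 624.7 -135.6  302. ] head 85.5 F [-10.3   1.3   5.6] q6 -1.82 t 34.375 op 0.002
```

Emit:
{"api": "carry_out", "payload": {"targets": [{"dp":[10,0,-5],"yaw":0},{"dp":[30,0,-15],"yaw":0},{"dp":[55,0,-30],"yaw":0},{"dp":[75,0,-55],"yaw":0},{"dp":[80,0,-80],"yaw":0},{"dp":[80,0,-80],"yaw":0}], "fingers": 0}}

```text
clock: 35.12
eef_pos: [521.0, -128.2, 345.1]
tcp_rot: [3.132, 0.422, 3.059]
contact_force: [0.9, -0.2, 0.1]
opening: 0.5
grasp_force: 0.0
```

```bash
python3 -c "
from h import *
c=knobs('pics/w12.png')
for t in (0,.1,.2,.3,.4): print(t,proj(c,[at('t',68*np.sin(t)-12*np.cos(t)+2,235+68*np.cos(t)+12*np.sin(t),-1.5)]).round(1))
print('turner',(proj(c,[at('f',43,215-135,-1),at('f',43,150,-1)])/.7).round())
T=r.get_calibration('top'); im=r.grab_frame('top'); o=cv2.resize(cv2.imread('pics/top0.png'),(560,420)); d=np.abs(o[:,:,::-1].astype(int)-im).max(2)
for n,(u,v) in dict(honey=(320,258),tin=(273,261),mug=(234,257),bottle=(400,240),mill=(169,240),look=(347,237)).items(): print(n,np.median(d[v-12:v+13,u-12:u+13]),np.percentile(d[v-12:v+13,u-12:u+13],90))
print(r.sense()['clock'])
"
```

```text
[([150.4, 57.3], 144), ([101.7, 132.5], 864), ([450.8, 205.1], 559), ([80.5, 258.6], 367), ([276.3, 347.7], 500)]
f [[450.9 206.5]]
s [[625.1 205.8]]
t [[276.4 207.2]]
0 [[276.2 348.3]]
0.1 [[276.2 344.2]]
0.2 [[276.3 338.9]]
0.3 [[276.3 332.5]]
0.4 [[276.3 325. ]]
turner [[551. 179.]
 [576. 231.]]
honey 32.0 62.0
tin 7.0 45.60000000000002
mug 4.0 9.0
bottle 7.0 25.0
mill 5.0 11.0
look 9.0 72.60000000000002
35.225
```

Emit:
{"api": "carry_out", "payload": {"targets": [{"dp":[0,0,-50],"yaw":0},{"dp":[0,30,-110],"yaw":0},{"dp":[0,75,-170],"yaw":0},{"dp":[0,125,-220],"yaw":0},{"dp":[0,175,-250],"yaw":0},{"dp":[0,225,-260],"yaw":0},{"dp":[0,275,-260],"yaw":0},{"dp":[0,325,-260],"yaw":0},{"dp":[0,350,-260],"yaw":0},{"dp":[0,350,-260],"yaw":0}]}}

```text
clock: 36.48
eef_pos: [443.4, 229.3, 582.2]
tcp_rot: [3.133, 0.415, 3.063]
contact_force: [0.7, -0.3, -0.7]
opening: 0.501
grasp_force: 0.0
```

```bash
python3 -c "
from h import *
T=r.get_calibration('top'); im=r.grab_frame('top'); o=cv2.resize(cv2.imread('pics/top0.png'),(560,420))[:,:,::-1]
g=lambda a:cv2.cvtColor(np.ascontiguousarray(a),cv2.COLOR_RGB2GRAY).astype(np.float32)
def cmp(im,o,L):
  for n,(u,v) in L.items():
    a=g(im[v-16:v+17,u-16:u+17]);b=g(o[v-16:v+17,u-16:u+17]);sh,rs=cv2.phaseCorrelate(a,b,cv2.createHanningWindow((33,33),cv2.CV_32F));print(n,np.round(sh,2),round(rs,2),np.median(np.abs(a-b)))
cmp(im,o,dict(honey=(320,258),tin=(273,261),bottle=(400,240),look=(347,237),mug=(234,257)))
i2=r.grab_frame('scene');o2=cv2.resize(cv2.imread('pics/scene0.png'),(560,420))[:,:,::-1]
cmp(i2,o2,dict(honey=(313,284),tin=(258,257),mug=(217,230),bottle=(430,320),mill=(170,180),skim=(262,190)))
S=r.get_calibration('scene');print('free knob, blade centre',proj(S,[at('f',70,247,-1),at('f',43,80,-1)]).round())
hsv=cv2.cvtColor(i2,cv2.COLOR_RGB2HSV);m=((hsv[...,0]<8)|(hsv[...,0]>172))&(hsv[...,1]>190)&(hsv[...,2]>90)
n,l,st,ce=cv2.connectedComponentsWithStats(m.astype('u1'));print([(ce[i].round(1).tolist(),int(st[i,4])) for i in range(1,n) if 245<ce[i][0]<400 and st[i,4]>8])
print(r.sense()['clock'],r.sense()['eef_pos'])
"
```

```text
honey [-0.09 -0.06] 1.0 1.0
tin [-0.03  0.03] 0.95 1.0
bottle [ 0.42 -1.42] 0.85 2.0
look [-0.04  0.09] 0.96 1.0
mug [-0.36  0.22] 0.45 8.0
honey [-0.05 -0.03] 0.89 2.0
tin [-0.2   0.11] 0.97 2.0
mug [ 0.05 -0.03] 1.02 2.0
bottle [ 0.57 -0.58] 0.9 4.0
mill [-0.01  0.14] 1.0 2.0
skim [ 0.08 -0.17] 1.07 2.0
free knob, blade centre [[290. 192.]
 [294. 222.]]
[([255.2, 171.8], 20), ([346.1, 180.4], 30), ([289.6, 192.0], 29), ([367.0, 262.6], 62), ([358.2, 286.0], 112), ([373.9, 307.4], 92), ([360.4, 330.9], 27)]
36.575 [443.25057241 227.00682267 583.22122152]
```

```bash
python3 -c "
from rig import r
print(r.sign_off())"
```

```text
the job is handed in; nothing more can be done
None
```

The job is handed in at about 36.6 s: the empty hook is folded fully down with the turner hanging on it by its loop, and the turner's old hook is folded flat up. The skimmer is still on its own hook. The before/after images show the jars and the other things unmoved, except an apparent 1–1.5 px shift at the polish bottle, which the arm never came near. Early on, the gripper also pressed the ledge with about 33 N (the limit is 40 N) before I backed off and tilted the tool.

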